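# Bring a ham mould press on to pressure by its ratchet knob

## Robot

A 6-joint arm with a two-finger parallel gripper is mounted at the origin on the work surface. World frame = base frame: x ahead of the robot, y to its left, z up, the work surface at z = 0. Lengths are in m, angles in rad, forces in N, time in s.
With the tool pointing down it reaches from about 0.35 to 0.85 m from the base axis. Payload 8.1 kg.
Tool frame: the origin (TCP) lies at the very end of the fingers, on their centre line; the grasp point (between the pads) lies robot.hold_point_z behind it (robot.hold_point_z is the distance from the TCP to the grasp point, in m); z points along the fingers, y is the direction in which the jaws open and shut (so a half turn about z gives the same grasp; the last joint's range is limited). The gripper opens to 93 mm and grips with 3 to 60 N. Pads are 15 mm wide; open, the fingers measure 128 mm over their backs; the gripper's body (75 mm by 188 mm) begins 65 mm behind the grasp point.
Start: joints at [-1.36, 0.13, 1.488, -0, 1.523, -0.085], TCP at [0.175, -0.574, 0.186] pointing down, gripper open.
Joint ranges: [-2.96, 2.96], [-0.89, 2.26], [0.02, 2.5], [-1.34, 4.48], [0, 2.73], [-2.66, 2.66]. Speed limits (rad/s): [2.39, 2.39, 2.79, 3.14, 3.14, 3.14].

## Interface

Orientations are given as a rotation vector (axis times angle).
In Python, from plant import robot, cams gives the robot as it stands. The module is installed in compiled form; this text tells all that it offers.
- The arm moves only by the tool step_arm, never from a script. Its argument "deltas" is a list of rows, each an object with "offset": the shift along the tool's x, y, z in cm, a list of three; "roll": the turn about the tool's z in rad. In form: [{"offset": [x, y, z], "roll": roll}, ...]. A call has 1 to 12 rows; each row shifts and turns the commanded pose from where the row before left it, along the tool's axes as they then stand; what a row does not reach is not made up. A row lasts 1/8 s, in which the tool goes at most 62.5 mm and 10.7 degrees, less where a joint would pass 70% of its speed; a pose out of reach is approached as far as the arm can. A call with a gripper value outside its range is refused whole. "fingers" is the finger opening in cm, from 0 to 9.3, set as the call begins (left out, the last holds). The fingers move at their own pace and stop on an object; "grip_force" is the grip in N (left out, the last holds). Time passes only in rows, so rows that do not move let the fingers close. It gives the time, the measured TCP pose, the force and the opening at its end, in the units of the state.
- robot.read_state(): the state, without advancing time (a new reading comes with each control period).
- cams.read_camera(name): name is "scene" or "top"; returns a dict with "pixels" (480x640x3 uint8, red, green, blue), "fx", "fy", "cx", "cy" (pixels), "k1" (the pictures are not rectified: a ray, as slopes to the right and down, at radius r is drawn at 1 + k1 r^2 times it, then the intrinsics apply), "extrinsics" (4x4, takes a point from world to camera coordinates). Camera axes: x right, y down, z forward; pixel columns grow to the right and rows downward; lengths in m; the calibration is good to about 2 mm. A picture is of the moment at which its call begins. There is no depth.
- robot.close_job(): hands the job in, once; it reports no verdict.
Trained networks look in a picture, given as the dict that the camera call returned (one of the last four; its "shot" number tells which), for a name from the list of things; names that differ only in an ending like _2 or _b are one class to them, and where a whole thing is asked for, a point or a joint stands for the part that bears it (a point fixed in the world has none). Each returns a list of dicts, best first, with "score" (0 to 1); they miss things now and then, are a little off and sometimes report something else, mostly with a low value. They report only what shows in the picture. A call takes as long as a camera call.
- cams.boxes_of(picture, thing): "xy" ([column, row] in pixels, amid what is visible of it).
- cams.silhouettes(picture, thing): "mask" (480x640 bool, what is visible of it) and "xy" ([column, row] in pixels, amid what is visible of it).
- cams.pinpoint(picture, thing): "xy" ([column, row] in pixels: a listed point, or the origin of a listed thing).
The state is a dict: "t": time; "q": joint angles; "dq": joint speeds; "joint_torque": joint torques, N m; "tool_pos": TCP position; "orientation": TCP orientation; "force": force on the tool from outside, world axes, zero at the start; "wrist_torque": the same for the moment, N m; "opening": finger opening in m.
Only numpy, scipy, OpenCV 4.12 (cv2) and the standard library are available. Lean on these libraries where they do the work, as an engineer would, in place of code of your own. Each camera call takes 0.05 s, during which the arm holds its last target. There are 200 camera calls.

## Task

Bring the ham mould on to pressure: swing the press bar in over the mould until its slot is fully home on the stud, then wind the ratchet knob clockwise: it runs light at first, then you feel the lid springs take the load; stop on the third click made under load. Let go with the pawl holding that tooth; do not ram the bar against its stud, and leave the things round about where they are.

Things in the scene. Friction and masses are not known exactly. Their poses are not given: they have to be found in the camera images.
- press: Steel ham mould press, fixed. Origin: centre of the underside of its base plate (150 mm along x, 270 along y), z up. On it an open mould 112 x 160 mm, rim 100 mm up, with a sprung lid lying in it; its middle is at x = y = 0. Upright 16 mm studs stand at x = 0, y = -100 mm (the bar's pivot) and y = +100 mm (taken by the bar's slot; 28 mm head, top 148 mm up)
- bar: Steel swing bar 44 mm wide, 8 mm thick, 280 mm long, underside 128 mm above the bench. Origin on its pivot, y axis along it to the free end. Starts swung open 0.3 to 0.6 rad anticlockwise (from above), free end towards the press's -x side. Home: its y axis along the press's y axis, the slot (in its +x edge, 200 mm out) dead against the stud. Friction 0.2 N m. It carries knob and spindle
- bar_pivot (a point): Point on the bar's pivot axis, 157 mm above the bench. The bar closes clockwise seen from above. Middle distances from here along the bar: knob 100 mm, slot 200 mm, handle 240 mm
- handle: The bar's handle: an upright black post, 18 mm thick, from 136 to 178 mm above the bench, at the free end, 240 mm from the pivot, clear all round. Origin at its foot. It turns loosely on its pin. More than 40 N on it counts as ramming
- bar_handle (a point): Middle of the bar's handle, 157 mm above the bench. Home, it stands at x = 0, y = +140 mm of the press
- knob_grip (a point): On the knob's axis, 168 mm above the bench. Round black fluted knob, 58 mm across, 152 to 184 mm above the bench, white line on top. Below it the ratchet wheel, 72 mm across, 140 to 148 mm up: 16 teeth, one click is 22.5 degrees. It turns clockwise only (from above) and can be gripped afresh at any tooth. Unloaded, winding takes up to 0.08 N m, rising over each tooth and falling away at the click
- pawl_tip (a point): Tip of the sprung pawl, in the plane of the wheel, 144 mm above the bench: about 33 mm from the knob's axis when down between teeth, 39 mm on a tooth's crest. Let go just after a click, a loaded knob falls back a few degrees at most on to the pawl; let go between clicks, it runs back to the last tooth
- spindle: Steel spindle, 15 mm thick, with a flat 20 mm foot, below the knob under the bar. It goes down 1.5 mm for each click. Origin 3.5 mm above its foot's underside. Once it meets the lid springs the knob needs 0.08 to 0.2 N m more within the first click and some 0.08 N m more with each further one, up to about 0.45 N m. The first click whose seat bears load counts as one, the third is wanted
- cap: Steel push cap, 33 mm across, in the spring cup on the lid, under the spindle when the bar is home; origin 12 mm below its top. At the start the foot clears it by 0.8 to 2 mm. It first sinks loosely (about 2 N) by 0.6 to 5.8 mm of play that cannot be seen and differs each time, then meets the lid springs: about 40 N within the first click, then some 20 N for each click more. Over 140 N crushes them
- patty_ring: Bystander: open steel ring 110 mm across, 30 mm high. Origin: centre of its underside
- tamper: Bystander: round aluminium patty tamper 104 mm across with a T handle, 86 mm high. Origin: centre of its underside
- portion_scale: Bystander: white kitchen scale, 200 x 150 mm, 38 mm high. Origin: centre of its underside

How it is judged:
By the outcome, as a careful person would: the job done as asked, in the order asked, and still so for the second after the job is handed in, with the robot touching nothing.
It also fails if it takes over 72 s, if anything falls off the work surface, if the arm or the gripper's body presses on something with over 40 N, if the wrist force passes 120 N, or if a joint passes its speed limit or range.

## Working session

There is one attempt and no reset: what is moved stays moved. The work goes in short steps, Python scripts to look and compute and a tool call to move; the robot and the scene stay as the last step left them, time stands still between calls to the robot, and variables do not carry over. Pictures are saved under pics/ and viewed, about 8 in all and at most 12, crops included, and the job is handed in when it is done.

Besides the shell and the picture viewer there is one more tool, called as name(argument=value, ...), one argument or row to a line, values as JSON. step_arm: Moves the arm, as the interface text tells. Its arguments: {"type":"object","properties":{"deltas":{"type":"array"},"fingers":{"type":"number"},"grip_force":{"type":"number"}},"required":["deltas"]}

```bash
mkdir -p pics; cat > h.py <<'E'
import numpy as np, cv2
from scipy.spatial.transform import Rotation as R
from plant import robot, cams
def ray(p,xy):
    u=np.array([(xy[0]-p['cx'])/p['fx'],(xy[1]-p['cy'])/p['fy']]); v=u.copy()
    for _ in range(20): v=u/(1+p['k1']*(v@v))
    E=np.array(p['extrinsics']); d=E[:3,:3].T@np.array([v[0],v[1],1]); o=-E[:3,:3].T@E[:3,3]
    return o,d
def at_z(p,xy,z):
    o,d=ray(p,xy); return o+d*(z-o[2])/d[2]
def proj(p,X):
    E=np.array(p['extrinsics']); c=E[:3,:3]@np.array(X)+E[:3,3]; v=c[:2]/c[2]; v=v*(1+p['k1']*(v@v))
    return np.array([v[0]*p['fx']+p['cx'],v[1]*p['fy']+p['cy']])
def tri(pa,a,pb,b):
    o1,d1=ray(pa,a);o2,d2=ray(pb,b)
    s=np.linalg.lstsq(np.c_[d1,-d2],o2-o1,rcond=None)[0]; x,y=o1+s[0]*d1,o2+s[1]*d2
    return (x+y)/2,np.linalg.norm(x-y)
def save(p,n,crop=None,k=1):
    im=p['pixels'][:,:,::-1]
    if crop: im=im[crop[1]:crop[3],crop[0]:crop[2]]
    cv2.imwrite('pics/'+n,cv2.resize(im,None,fx=k,fy=k,interpolation=cv2.INTER_CUBIC))
E
python3 - <<'E'
from h import *
Z=dict(bar_pivot=.157,bar_handle=.157,handle=.136,knob_grip=.168,pawl_tip=.144,press=0,patty_ring=0,tamper=0,portion_scale=0)
ps={n:cams.read_camera(n) for n in('scene','top')}
for n,p in ps.items():
    save(p,n+'0.png')
    E=np.array(p['extrinsics']); print(n,p['fx'],(-E[:3,:3].T@E[:3,3]).round(3))
    for t,z in Z.items():
        for r in cams.pinpoint(p,t)[:2]: print(n,t,np.round(r['xy'],1),round(r['score'],2),at_z(p,r['xy'],z).round(4))
print(robot.hold_point_z,robot.read_state())
E
```

```text
scene 512.2404411343056 [ 1.108 -0.431  0.7  ]
scene bar_pivot [250.9 274.6] 0.9 [ 0.611  -0.1072  0.157 ]
scene bar_pivot [322.4 206.1] 0.56 [0.5475 0.1025 0.157 ]
scene bar_handle [321.2 198.4] 0.66 [0.5275 0.1178 0.157 ]
scene handle [323.2 209.9] 0.8 [0.536  0.1158 0.136 ]
scene knob_grip [284.1 239.8] 0.85 [ 0.5887 -0.0219  0.168 ]
scene pawl_tip [267.8 253.8] 0.7 [ 0.5763 -0.0476  0.144 ]
scene press [299.8 315.7] 0.89 [ 0.616  -0.0118  0.    ]
scene press [322.  207.1] 0.18 [0.3878 0.2535 0.    ]
scene patty_ring [193.8 303.4] 0.73 [ 0.4614 -0.1417  0.    ]
scene tamper [197.8 394.7] 0.59 [ 0.6377 -0.2426  0.    ]
scene portion_scale [409.6 249.2] 0.7 [0.6246 0.2898 0.    ]
top 560.044566983358 [0.328 0.056 1.274]
top bar_pivot [403.8 203.7] 0.93 [ 0.6045 -0.1055  0.157 ]
top bar_handle [296.5 241.6] 0.63 [0.5306 0.1162 0.157 ]
top handle [296.6 244.1] 0.47 [0.5292 0.1172 0.136 ]
top knob_grip [361.3 215.4] 0.63 [ 0.5794 -0.0164  0.168 ]
top pawl_tip [297.1 240.1] 0.69 [0.5361 0.1156 0.144 ]
top pawl_tip [375.5 220.4] 0.53 [ 0.5736 -0.0469  0.144 ]
top press [355.1 214.6] 0.63 [ 0.6198 -0.013   0.    ]
top tamper [448.1 207. ] 0.95 [ 0.633  -0.2324  0.    ]
top portion_scale [225.6 216.7] 0.92 [0.6222 0.2903 0.    ]
0.0188 {'t': 1.0, 'q': array([-1.36039724e+00,  1.30386517e-01,  1.48817629e+00, -2.86379574e-05,
        1.52300176e+00, -8.53905547e-02]), 'dq': array([ 3.47619331e-04, -1.40879489e-03,  8.56650702e-04,  8.06876420e-04,
       -3.12035274e-04,  9.53996054e-05]), 'joint_torque': array([ 2.50133671e-04, -5.59771800e+01, -4.92065763e+01,  7.69745721e-02,
        2.27583043e-02,  1.75291154e-05]), 'tool_pos': array([ 0.17491603, -0.57395423,  0.18575632]), 'orientation': array([ 3.10726759e+00,  4.62931081e-01, -4.20891086e-05]), 'force': array([-1.94203347, -0.08204282, -0.29788263]), 'wrist_torque': array([-0.02267734,  0.03578847,  0.01163944]), 'opening': 0.09314345320401954}
```

View pics/scene0.png

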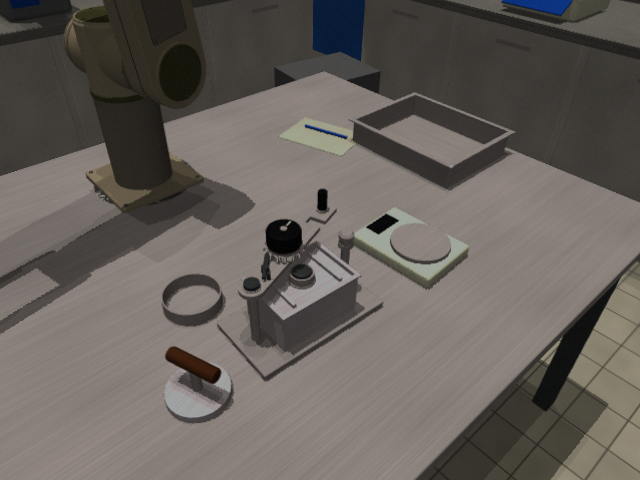

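View pics/top0.png

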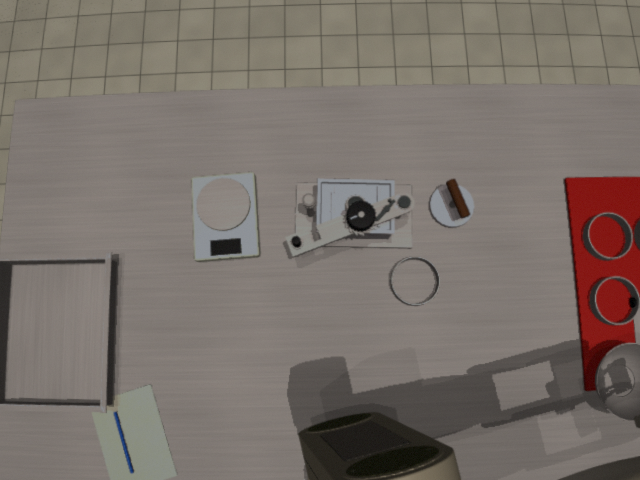

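The scene view shows the bar swung open with the knob at about (284,237), handle at (322,200) and slot stud at (346,240). The top view shows the pivot at (404,202), knob at (361,215), handle at (296,242) and stud at (309,200). Next I'll triangulate these and take close crops.

```bash
python3 - <<'E'
from h import *
S,T=cams.read_camera('scene'),cams.read_camera('top')
for t in('bar_pivot','bar_handle','knob_grip','pawl_tip','press','cap','spindle'):
    a,b=cams.pinpoint(S,t),cams.pinpoint(T,t)
    if t=='pawl_tip': b=[x for x in b if x['xy'][0]>340]
    if a and b: X,e=tri(S,a[0]['xy'],T,b[0]['xy']); print(t,X.round(4),round(e,4))
    else: print(t,a,b)
print('stud',tri(S,(346.5,234),T,(309,199.5)))
save(S,'s1.png',(220,170,380,350),4) ; save(T,'t1.png',(270,160,430,270),5)
E
cd pics; python3 -c "
import cv2
a=cv2.resize(cv2.imread('s1.png'),(533,600));b=cv2.imread('t1.png');cv2.imwrite('s1b.png',a);print(b.shape)"
```

```text
bar_pivot [ 0.6193 -0.1089  0.1588] 0.0024
bar_handle [0.528  0.1185 0.1557] 0.0036
knob_grip [ 0.5781 -0.0145  0.1584] 0.0066
pawl_tip [ 0.5765 -0.0468  0.1382] 0.0017
press [ 0.6193 -0.0102  0.0076] 0.0008
cap [ 0.6156 -0.0066  0.1088] 0.0045
spindle [] []
stud (array([0.62244553, 0.09045332, 0.14233404]), np.float64(0.0018377268884999457))
(550, 800, 3)
```

View pics/s1b.png

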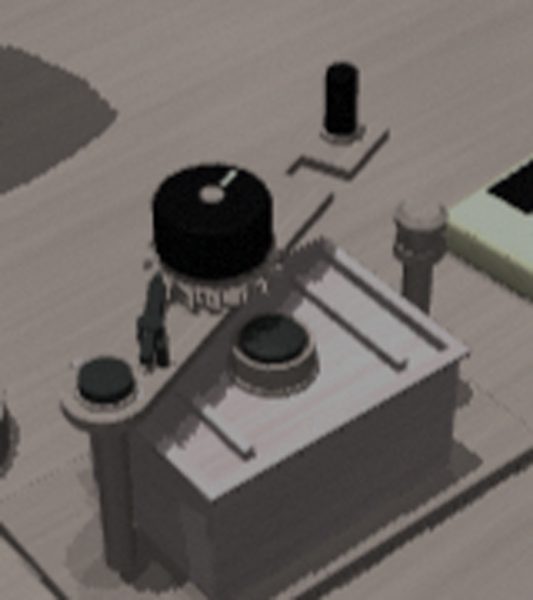

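View pics/t1.png

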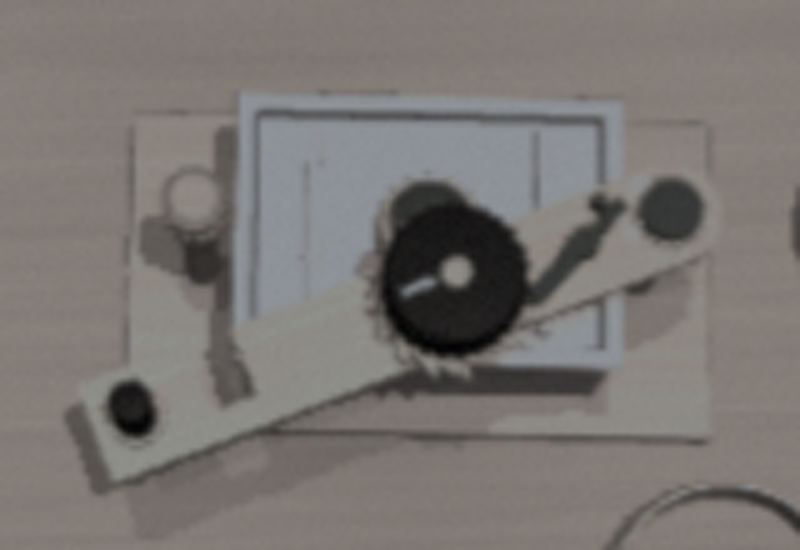

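step_arm(
  deltas=[
    {"offset":[0,0,-3],"roll":0.148},
    {"offset":[0,0,-3],"roll":0.148},
    {"offset":[1.8,-4,0],"roll":0},
    {"offset":[1.8,-4,0],"roll":0},
    {"offset":[1.8,-4,0],"roll":0},
    {"offset":[1.8,-4,0],"roll":0},
    {"offset":[1.8,-4,0],"roll":0},
    {"offset":[1.8,-4,0],"roll":0},
    {"offset":[1.8,-4,0],"roll":0},
    {"offset":[1.8,-4,0],"roll":0},
    {"offset":[1.8,-4,0],"roll":0},
    {"offset":[1.8,-4,0],"roll":0},
  ],
  fingers=0,
  grip_force=10,
)

```text
t: 3.3
tool_pos: [0.3555, -0.1727, 0.246]
orientation: [3.141, -0.001, 0.001]
force: [1.1, 0.0, 1.1]
opening: 0.0005
```

```bash
python3 - <<'E'
from h import *
T=cams.read_camera('top')
for n,xy,z in(('pivot',(404.2,201.6),.157),('knob',(361,215),.184),('stud',(308.4,200),.148),('handle',(296.4,241),.178)): print(n,at_z(T,xy,z).round(4))
s=robot.read_state(); print(s['t'],s['q'].round(3),R.from_rotvec(s['orientation']).as_matrix().round(3),s['tool_pos'])
E
```

```text
pivot [ 0.609  -0.1065  0.157 ]
knob [ 0.5766 -0.0147  0.184 ]
stud [0.6193 0.0908 0.148 ]
handle [0.528  0.1152 0.178 ]
3.35 [-0.575 -0.465  1.91   0.003  1.696  0.995] [[ 1.     0.002  0.002]
 [ 0.002 -1.     0.002]
 [ 0.002 -0.002 -1.   ]] [ 0.35703982 -0.1687659   0.24610745]
```

step_arm(
  deltas=[
    {"offset":[1.8,-4,0],"roll":0},
    {"offset":[1.8,-4,0],"roll":0},
    {"offset":[1.8,-4,0],"roll":0},
    {"offset":[1.8,-4,0],"roll":0},
    {"offset":[1.8,-4,0],"roll":0},
    {"offset":[1.8,-4,0],"roll":0},
    {"offset":[1.8,-4,0],"roll":0},
    {"offset":[0,0,2.4],"roll":0},
    {"offset":[0,0,3.5],"roll":0},
    {"offset":[0,0,3.5],"roll":0},
    {"offset":[0,0,0],"roll":0},
  ],
)

```text
t: 4.72
tool_pos: [0.4787, 0.1056, 0.1488]
orientation: [3.141, -0.0, -0.009]
force: [0.8, -0.0, 0.7]
opening: 0.0003
```

```bash
python3 - <<'E'
from h import *
S=cams.read_camera('scene');s=robot.read_state(); print(s['t'],s['q'].round(3),s['tool_pos'],s['force'])
save(S,'s2.png',(230,130,390,280),4)
E
```

```text
4.775 [ 0.112 -0.145  1.825 -0.     1.464  1.683] [0.48019696 0.10572902 0.15119284] [-0.76912846  1.24647612 -0.5065701 ]
```

View pics/s2.png

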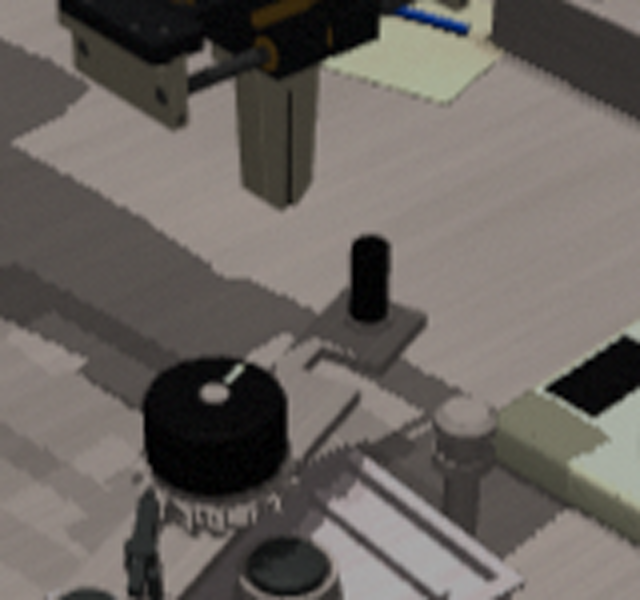

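step_arm(
  deltas=[
    {"offset":[0.8,-1,0],"roll":0},
    {"offset":[0.8,-1,0],"roll":0},
    {"offset":[0.4,0,0],"roll":0},
    {"offset":[0.4,0,0],"roll":0},
    {"offset":[0.4,0,0],"roll":0},
    {"offset":[0.4,0,0],"roll":0},
    {"offset":[0.4,0,0],"roll":0},
    {"offset":[0.5,0,0],"roll":0},
    {"offset":[0.5,0,0],"roll":0},
    {"offset":[0.5,0,0],"roll":0},
    {"offset":[0.5,0,0],"roll":0},
  ],
)

```text
t: 6.15
tool_pos: [0.5374, 0.126, 0.1517]
orientation: [3.142, -0.0, -0.0]
force: [0.0, 0.4, -0.7]
opening: 0.001
```

step_arm(
  deltas=[
    {"offset":[0.5,0,0],"roll":0},
    {"offset":[0.5,0,0],"roll":0},
    {"offset":[0.5,0,0],"roll":0},
    {"offset":[0.5,0,0],"roll":0},
    {"offset":[0.3,0,0],"roll":0},
    {"offset":[0.3,0,0],"roll":0},
    {"offset":[0.2,0,0],"roll":0},
    {"offset":[0,0,0],"roll":0},
  ],
)

```text
t: 7.15
tool_pos: [0.5651, 0.126, 0.1517]
orientation: [3.142, -0.0, -0.0]
force: [-0.4, 0.1, 0.1]
opening: 0.0005
```

```bash
python3 - <<'E'
from h import *
S,T=cams.read_camera('scene'),cams.read_camera('top');s=robot.read_state(); print(s['t'],s['q'].round(3),s['tool_pos'],s['force'])
for t in ('knob_grip','bar_handle','bar_pivot'):
  for p in(S,T):
    for r in cams.pinpoint(p,t)[:1]: print(t,r['xy'],r['score'],at_z(p,r['xy'],.168 if t[0]=='k' else .157))
save(S,'s3.png',(230,130,390,280),4)
E
```

```text
7.25 [0.131 0.091 1.592 0.    1.458 1.702] [0.56499885 0.12598797 0.1517355 ] [ 0.32129208 -0.2455761  -0.19432416]
knob_grip [285.3, 237.3] 0.68 [ 0.58485675 -0.01617097  0.168     ]
knob_grip [361.5, 218.0] 0.8 [ 0.57400027 -0.01658106  0.168     ]
bar_handle [322.9, 200.2] 0.64 [0.53399253 0.11615118 0.157     ]
bar_pivot [250.5, 279.3] 0.58 [ 0.61922622 -0.11395794  0.157     ]
bar_pivot [403.7, 200.7] 0.87 [ 0.61088522 -0.10560829  0.157     ]
```

View pics/s3.png

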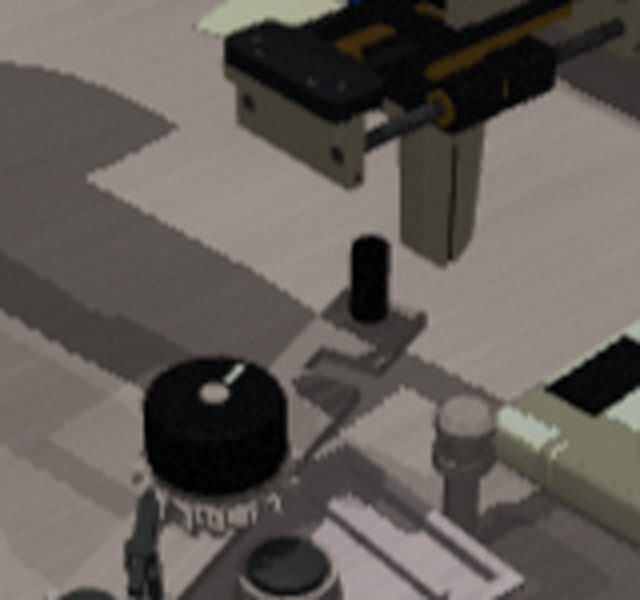

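```bash
python3 - <<'E'
from h import *
S,T=cams.read_camera('scene'),cams.read_camera('top');s=robot.read_state();x=s['tool_pos']
print(proj(S,x),proj(T,x),proj(S,x+[0,0,.05]))
print(proj(S,[.53,.117,.136]),proj(S,[.53,.117,.178]),proj(T,[.53,.117,.178]))
save(T,'t3.png',(270,130,430,270),4)
E
```

```text
[338.11911546 207.7881832 ] [291.62552862 225.63900054] [339.36817306 184.8887871 ]
[321.52002314 208.28608675] [322.06647006 189.68647895] [295.49812827 240.04848196]
```

View pics/t3.png

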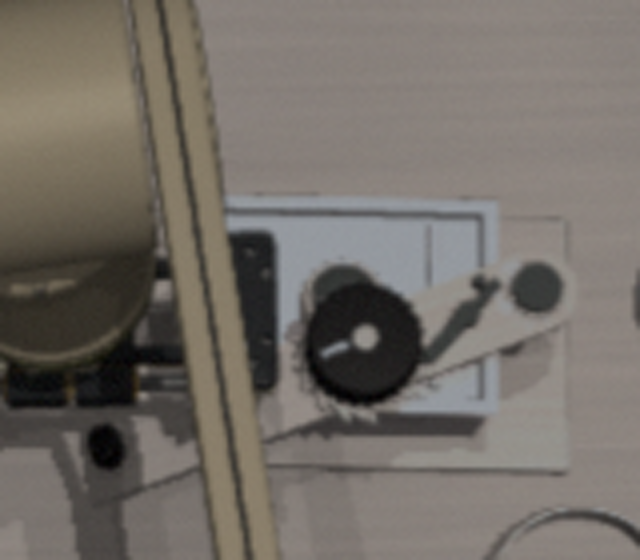

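The fingers passed over the handle: the tip appears at about (341,196), but the TCP projects to (338,208). The fingertips therefore look about 25 mm higher than the reported TCP. I'll back off and check.

step_arm(
  deltas=[
    {"offset":[-2,0,0],"roll":0},
    {"offset":[-3,0,0],"roll":0},
    {"offset":[-3,0.5,0],"roll":0},
    {"offset":[0,0,0],"roll":0},
  ],
)

```text
t: 8.15
tool_pos: [0.4838, 0.121, 0.1517]
orientation: [3.142, 0.0, -0.0]
force: [0.5, -0.5, 1.0]
opening: 0.0004
```

```bash
python3 - <<'E'
from h import *
S=cams.read_camera('scene');s=robot.read_state();x=s['tool_pos']
print(x,s['orientation'],s['opening'],proj(S,x),proj(S,x+[0,0,.03]),proj(S,[0,0,0]),s['force'])
c=S.copy(); im=S['pixels'].copy()
for q,col in((x,(255,0,0)),(x+[0,0,.03],(0,255,0)),([0,0,0],(0,0,255)),([.53,.117,.157],(255,255,0))):
    cv2.circle(im,tuple(int(round(v)) for v in proj(S,q)),2,col,-1)
c['pixels']=im; save(c,'s4.png',(80,20,400,260),2.5)
E
```

```text
[0.48501551 0.12102341 0.15205446] [-3.14145305e+00  2.34021318e-04 -1.58351295e-03] 0.0005706010082282087 [307.52987698 190.49596097] [307.63519231 177.20493996] [145.13734895 177.80455107] [ 0.26072515 -0.57506221 -0.02442173]
```

View pics/s4.png

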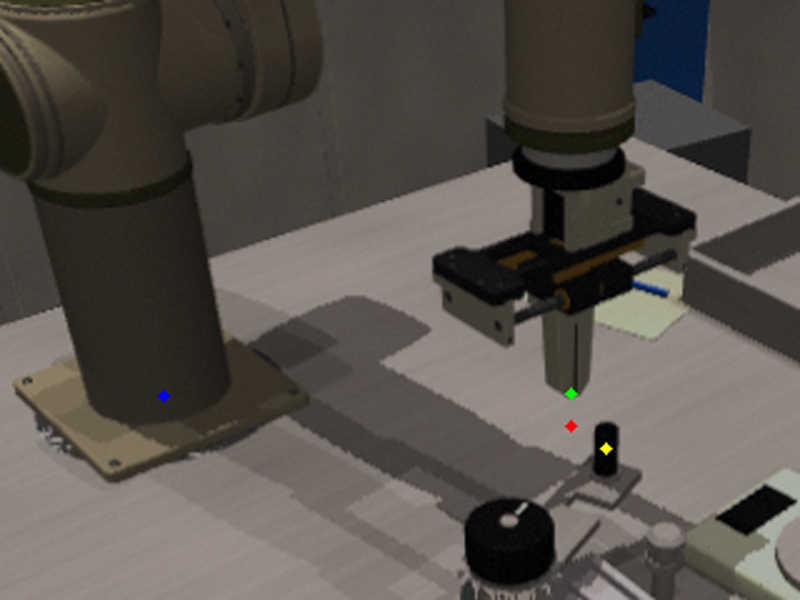

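The whole gripper sits about 30 mm higher than reported. Both views agree on that, and xy is consistent. I'll lower by that amount and push again, watching the force.

step_arm(
  deltas=[
    {"offset":[0,0,1],"roll":0},
    {"offset":[0,0,1],"roll":0},
    {"offset":[0,0,0.8],"roll":0},
    {"offset":[0.6,0,0],"roll":0},
    {"offset":[0.6,0,0],"roll":0},
    {"offset":[0.4,0,0],"roll":0},
    {"offset":[0.4,0,0],"roll":0},
    {"offset":[0.4,0,0],"roll":0},
    {"offset":[0.4,0,0],"roll":0},
    {"offset":[0.4,0,0],"roll":0},
    {"offset":[0,0,0],"roll":0},
  ],
)

```text
t: 9.57
tool_pos: [0.5173, 0.1209, 0.1237]
orientation: [3.141, -0.0, 0.0]
force: [0.1, 0.3, -0.3]
opening: 0.0004
```

```bash
python3 - <<'E'
from h import *
S,T=cams.read_camera('scene'),cams.read_camera('top');s=robot.read_state();x=s['tool_pos']
print(x,s['force'])
for t in ('knob_grip','bar_handle','handle'):
  for p in(S,T):
    for r in cams.pinpoint(p,t)[:1]: print(t,np.round(r['xy'],1),r['score'],at_z(p,r['xy'],dict(k=.168,b=.157,h=.136)[t[0]]))
save(S,'s5.png',(230,100,390,280),3)
E
```

```text
[0.51708563 0.12091835 0.12370984] [-0.99620916  0.77591765 -0.57685811]
knob_grip [284.4 238.1] 0.71 [ 0.58552768 -0.01865444  0.168     ]
knob_grip [358.9 214.1] 0.74 [ 0.58221764 -0.01160053  0.168     ]
bar_handle [324.  198.7] 0.78 [0.53169044 0.12107774 0.157     ]
bar_handle [378.1 215.9] 0.74 [ 0.58003891 -0.05144334  0.157     ]
handle [324.6 208.8] 0.61 [0.53505726 0.12029107 0.136     ]
```

View pics/s5.png

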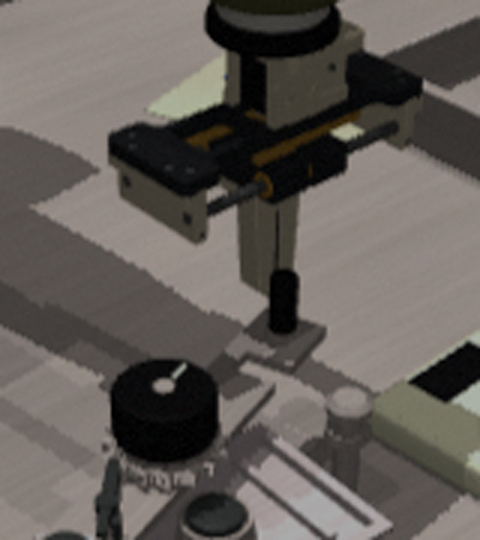

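The fingertips are now behind the handle and below its top. I'll push on.

step_arm(
  deltas=[
    {"offset":[0.5,-0.1,0],"roll":0},
    {"offset":[0.5,-0.1,0],"roll":0},
    {"offset":[0.5,-0.1,0],"roll":0},
    {"offset":[0.5,-0.1,0],"roll":0},
    {"offset":[0.5,-0.1,0],"roll":0},
    {"offset":[0.5,-0.1,0],"roll":0},
    {"offset":[0.5,-0.1,0],"roll":0},
    {"offset":[0.5,-0.1,0],"roll":0},
    {"offset":[0.5,-0.1,0],"roll":0},
    {"offset":[0,0,0],"roll":0},
  ],
)

```text
t: 11.22
tool_pos: [0.5626, 0.1299, 0.1238]
orientation: [3.141, -0.0, 0.001]
force: [0.1, -0.3, 0.8]
opening: 0.0007
```

```bash
cat > m.py <<'E'
from h import *
S,T=cams.read_camera('scene'),cams.read_camera('top');s=robot.read_state();x=s['tool_pos']
print(s['t'],x.round(4),s['force'].round(2),s['wrist_torque'].round(3),s['q'][[0,5]].round(3))
for t in ('knob_grip','bar_handle','bar_pivot'):
  for n,p in(('S',S),('T',T)):
    for r in cams.pinpoint(p,t)[:1]: print(t,n,np.round(r['xy'],1),r['score'],at_z(p,r['xy'],dict(k=.168,b=.157)[t[0]]).round(4))
E
python3 m.py
```

```text
11.325 [0.5623 0.1299 0.1238] [-0.39 -0.03  0.03] [-0.016  0.016 -0.047] [0.138 1.709]
knob_grip S [292.2 243.2] 0.59 [ 0.6043 -0.0175  0.168 ]
knob_grip T [355.2 205.6] 0.84 [ 0.6001 -0.0047  0.168 ]
bar_handle S [343.4 210.6] 0.74 [0.5829 0.1218 0.157 ]
bar_pivot S [251.  273.9] 0.63 [ 0.6098 -0.1061  0.157 ]
bar_pivot T [404.  202.5] 0.77 [ 0.6071 -0.106   0.157 ]
```

step_arm(
  deltas=[
    {"offset":[0.3,-0.05,0],"roll":0},
    {"offset":[0.3,-0.05,0],"roll":0},
    {"offset":[0.3,-0.05,0],"roll":0},
    {"offset":[0.3,-0.05,0],"roll":0},
    {"offset":[0.3,0,0],"roll":0},
    {"offset":[0.3,0,0],"roll":0},
    {"offset":[0.2,0,0],"roll":0},
    {"offset":[0,0,0],"roll":0},
  ],
)

```text
t: 12.62
tool_pos: [0.5823, 0.1319, 0.1237]
orientation: [3.141, -0.0, 0.0]
force: [-0.6, -0.3, 0.0]
opening: 0.0005
```

step_arm(
  deltas=[
    {"offset":[0.15,0,0],"roll":0},
    {"offset":[0.15,0,0],"roll":0},
    {"offset":[0,0,0],"roll":0},
  ],
)

```text
t: 13.0
tool_pos: [0.5852, 0.132, 0.1237]
orientation: [3.142, -0.0, 0.0]
force: [-0.3, 0.7, 0.7]
opening: 0.0005
```

step_arm(
  deltas=[
    {"offset":[0.1,0,0],"roll":0},
    {"offset":[0.1,0,0],"roll":0},
    {"offset":[0,0,0],"roll":0},
  ],
)

```text
t: 13.38
tool_pos: [0.5872, 0.132, 0.1238]
orientation: [3.142, -0.0, 0.0]
force: [0.0, 0.3, 0.5]
opening: 0.001
```

```bash
python3 m.py
```

```text
13.475 [0.5872 0.132  0.1238] [-1.17 -0.31  0.34] [-0.014  0.043 -0.005] [0.136 1.707]
knob_grip S [300.3 247.2] 0.7 [ 0.6208 -0.0141  0.168 ]
knob_grip T [358.1 200.7] 0.86 [ 0.6102 -0.011   0.168 ]
bar_handle S [355.7 211.2] 0.92 [0.5988 0.1374 0.157 ]
bar_pivot S [254.  276.3] 0.96 [ 0.6173 -0.1058  0.157 ]
bar_pivot T [400.4 197.9] 0.89 [ 0.617  -0.0991  0.157 ]
```

step_arm(
  deltas=[
    {"offset":[0.1,0,0],"roll":0},
    {"offset":[0.1,0,0],"roll":0},
    {"offset":[0,0,0],"roll":0},
  ],
)

```text
t: 14.15
tool_pos: [0.5892, 0.132, 0.1237]
orientation: [-3.142, 0.0, -0.0]
force: [0.4, -0.8, 0.7]
opening: 0.0003
```

step_arm(
  deltas=[
    {"offset":[0.1,0,0],"roll":0},
    {"offset":[0.1,0,0],"roll":0},
    {"offset":[0,0,0],"roll":0},
  ],
)

```text
t: 14.52
tool_pos: [0.5912, 0.1319, 0.1237]
orientation: [3.142, -0.0, 0.0]
force: [-0.6, 0.5, 0.7]
opening: 0.0004
```

step_arm(
  deltas=[
    {"offset":[0.1,0,0],"roll":0},
    {"offset":[0,0,0],"roll":0},
  ],
)

```text
t: 14.78
tool_pos: [0.5921, 0.1319, 0.1237]
orientation: [-3.142, 0.0, -0.0]
force: [-0.5, 0.2, 0.2]
opening: 0.0006
```

step_arm(
  deltas=[
    {"offset":[0.1,0,0],"roll":0},
    {"offset":[0,0,0],"roll":0},
  ],
)

```text
t: 15.02
tool_pos: [0.5931, 0.132, 0.1237]
orientation: [-3.142, 0.0, -0.0]
force: [-0.3, -0.7, -0.0]
opening: 0.0007
```

step_arm(
  deltas=[
    {"offset":[0.1,0,0],"roll":0},
    {"offset":[0,0,0],"roll":0},
  ],
)

```text
t: 15.28
tool_pos: [0.5941, 0.132, 0.1237]
orientation: [3.142, -0.0, 0.0]
force: [-0.6, -0.3, 0.2]
opening: 0.0007
```

step_arm(
  deltas=[
    {"offset":[0.1,0,0],"roll":0},
    {"offset":[0,0,0],"roll":0},
  ],
)

```text
t: 15.52
tool_pos: [0.5951, 0.132, 0.1237]
orientation: [3.142, -0.0, 0.0]
force: [-0.5, -0.3, 0.5]
opening: 0.0003
```

```bash
python3 m.py; python3 - <<'E'
from h import *
S=cams.read_camera('scene'); save(S,'s6.png',(230,140,390,290),4)
E
```

```text
15.625 [0.5952 0.132  0.1237] [ 0.43 -1.01 -0.81] [0.06  0.053 0.022] [0.134 1.705]
knob_grip S [298.  246.6] 0.85 [ 0.6171 -0.016   0.168 ]
knob_grip T [354.4 200.4] 0.77 [ 0.6111 -0.0034  0.168 ]
bar_handle S [360.9 213.8] 0.81 [0.6106 0.1388 0.157 ]
bar_pivot S [253.9 274.9] 0.98 [ 0.6146 -0.104   0.157 ]
bar_pivot T [404.9 200.9] 0.79 [ 0.6104 -0.1081  0.157 ]
```

View pics/s6.png

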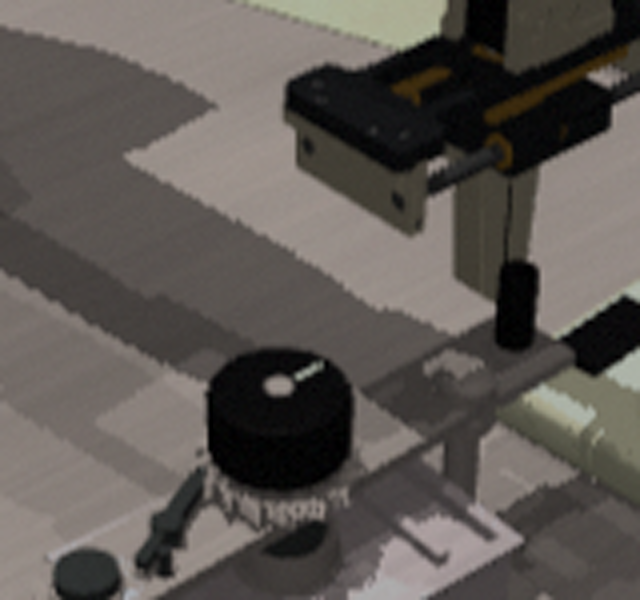

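The stud head is in the slot mouth at about crop (462,372). I'll carry on in 1 mm steps.

step_arm(
  deltas=[
    {"offset":[0.1,0,0],"roll":0},
    {"offset":[0.1,0,0],"roll":0},
    {"offset":[0,0,0],"roll":0},
  ],
)

```text
t: 16.35
tool_pos: [0.5972, 0.132, 0.1238]
orientation: [-3.142, 0.0, -0.0]
force: [-0.2, -0.2, 1.3]
opening: 0.0004
```

step_arm(
  deltas=[
    {"offset":[0.1,0,0],"roll":0},
    {"offset":[0,0,0],"roll":0},
  ],
)

```text
t: 16.6
tool_pos: [0.5982, 0.132, 0.1238]
orientation: [-3.142, 0.0, -0.0]
force: [-0.8, 1.0, 0.1]
opening: 0.0004
```

step_arm(
  deltas=[
    {"offset":[0.1,0,0],"roll":0},
    {"offset":[0,0,0],"roll":0},
  ],
)

```text
t: 16.85
tool_pos: [0.5991, 0.132, 0.1237]
orientation: [-3.142, 0.0, -0.0]
force: [-0.3, -0.3, 0.2]
opening: 0.0009
```

step_arm(
  deltas=[
    {"offset":[0.1,0,0],"roll":0},
    {"offset":[0,0,0],"roll":0},
  ],
)

```text
t: 17.1
tool_pos: [0.6002, 0.132, 0.1237]
orientation: [-3.142, 0.0, -0.0]
force: [-0.2, 0.1, 0.4]
opening: 0.0008
```

step_arm(
  deltas=[
    {"offset":[0.1,0,0],"roll":0},
    {"offset":[0,0,0],"roll":0},
  ],
)

```text
t: 17.35
tool_pos: [0.6012, 0.132, 0.1237]
orientation: [3.142, -0.0, 0.0]
force: [-0.3, 0.9, 1.0]
opening: 0.0009
```

```bash
python3 m.py
```

```text
17.45 [0.6011 0.1319 0.1237] [ 0.35 -0.14 -0.18] [0.031 0.062 0.004] [0.133 1.704]
knob_grip S [300.2 248.3] 0.9 [ 0.6228 -0.0161  0.168 ]
knob_grip T [355.6 201.6] 0.81 [ 0.6085 -0.0058  0.168 ]
bar_handle S [361.3 217.7] 0.71 [0.6194 0.1308 0.157 ]
bar_handle T [288.3 198.6] 0.69 [0.621  0.1319 0.157 ]
bar_pivot S [251.7 273.5] 0.89 [ 0.6098 -0.1047  0.157 ]
bar_pivot T [404.4 199.6] 0.95 [ 0.6132 -0.1072  0.157 ]
```

step_arm(
  deltas=[
    {"offset":[0.1,0,0],"roll":0},
    {"offset":[0,0,0],"roll":0},
  ],
)

```text
t: 18.0
tool_pos: [0.6021, 0.1319, 0.1238]
orientation: [3.142, -0.0, -0.0]
force: [-0.3, -0.0, 0.1]
opening: 0.0005
```

step_arm(
  deltas=[
    {"offset":[0.1,0,0],"roll":0},
    {"offset":[0,0,0],"roll":0},
  ],
)

```text
t: 18.25
tool_pos: [0.6031, 0.132, 0.1237]
orientation: [-3.142, 0.0, -0.0]
force: [0.3, 0.1, -0.2]
opening: 0.0006
```

step_arm(
  deltas=[
    {"offset":[0.1,0,0],"roll":0},
    {"offset":[0,0,0],"roll":0},
  ],
)

```text
t: 18.5
tool_pos: [0.6042, 0.132, 0.1237]
orientation: [-3.142, 0.0, -0.0]
force: [-0.2, -0.9, -0.1]
opening: 0.0005
```

step_arm(
  deltas=[
    {"offset":[0.1,0,0],"roll":0},
    {"offset":[0,0,0],"roll":0},
  ],
)

```text
t: 18.75
tool_pos: [0.6051, 0.132, 0.1237]
orientation: [-3.142, 0.0, -0.0]
force: [0.1, -0.3, 0.1]
opening: 0.0003
```

step_arm(
  deltas=[
    {"offset":[0.1,0,0],"roll":0},
    {"offset":[0,0,0],"roll":0},
  ],
)

```text
t: 19.0
tool_pos: [0.6062, 0.132, 0.1237]
orientation: [-3.142, 0.0, -0.0]
force: [0.2, 0.3, 0.5]
opening: 0.0005
```

```bash
python3 m.py; python3 - <<'E'
from h import *
T=cams.read_camera('top');S=cams.read_camera('scene')
a=S['pixels'][180:280,240:400,::-1];b=T['pixels'][150:250,270:430,::-1]
cv2.imwrite('pics/c7.png',cv2.resize(np.vstack([a,b]),None,fx=3,fy=3,interpolation=cv2.INTER_CUBIC))
E
```

```text
19.1 [0.6061 0.132  0.1238] [-0.76 -0.31  0.83] [0.053 0.035 0.001] [0.132 1.703]
knob_grip S [299.5 245.1] 0.71 [ 0.6158 -0.0116  0.168 ]
knob_grip T [354.2 198.3] 0.65 [ 0.6155 -0.0032  0.168 ]
bar_handle S [361.1 217.5] 0.67 [0.6187 0.131  0.157 ]
bar_handle T [287.5 197.3] 0.7 [0.6238 0.1336 0.157 ]
bar_pivot S [251.4 274.3] 0.64 [ 0.611  -0.1062  0.157 ]
bar_pivot T [402.4 201. ] 0.68 [ 0.6103 -0.1029  0.157 ]
```

View pics/c7.png

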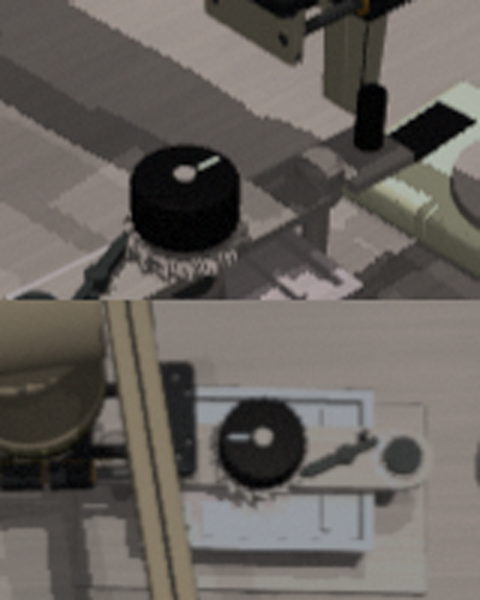

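step_arm(
  deltas=[
    {"offset":[0.05,0,0],"roll":0},
    {"offset":[0.05,0,0],"roll":0},
    {"offset":[0,0,0],"roll":0},
  ],
)

```text
t: 19.88
tool_pos: [0.6067, 0.132, 0.1237]
orientation: [3.142, -0.0, -0.001]
force: [-3.0, -1.0, 2.7]
opening: 0.0005
```

step_arm(
  deltas=[
    {"offset":[0.05,0,0],"roll":0},
    {"offset":[0.05,0,0],"roll":0},
    {"offset":[0,0,0],"roll":0},
  ],
)

```text
t: 20.25
tool_pos: [0.6069, 0.1319, 0.1237]
orientation: [3.141, -0.0, -0.004]
force: [-8.1, -1.0, 4.4]
opening: 0.0008
```

step_arm(
  deltas=[
    {"offset":[0.05,0,0],"roll":0},
    {"offset":[0.05,0,0],"roll":0},
    {"offset":[0,0,0],"roll":0},
  ],
)

```text
t: 20.62
tool_pos: [0.607, 0.1319, 0.1236]
orientation: [3.141, 0.0, -0.007]
force: [-11.7, -0.5, 8.0]
opening: 0.0005
```

Force climbed to 12 N with no further motion, so the bar is dead against the stud. I'll back off and measure the knob.

step_arm(
  deltas=[
    {"offset":[-0.5,0,0],"roll":0},
    {"offset":[-1.5,0,0],"roll":0},
    {"offset":[-2,0,0],"roll":0},
    {"offset":[0,0,-3],"roll":-0.15},
    {"offset":[0,0,-4],"roll":-0.15},
    {"offset":[0,0,0],"roll":-0.15},
  ],
  fingers=9.3,
)

```text
t: 21.38
tool_pos: [0.572, 0.1324, 0.1986]
orientation: [3.06, 0.708, 0.014]
force: [0.6, -0.6, 0.0]
opening: 0.0561
```

```bash
cat > k.py <<'E'
from h import *
s=robot.read_state(); print(s['t'],s['tool_pos'].round(4),s['force'].round(2),s['q'].round(3),s['opening'])
Z=dict(knob_grip=.168,bar_handle=.157,bar_pivot=.157,pawl_tip=.144); A={}
for i in range(6):
  P={'S':cams.read_camera('scene'),'T':cams.read_camera('top')}
  for t in Z:
    for n in P:
      for r in cams.pinpoint(P[n],t)[:1]:
        if r['score']>.5: A.setdefault((t,n),[]).append(r['xy'])
  for n in P:
    for r in cams.silhouettes(P[n],'knob_grip')[:1]:
      A.setdefault(('sil',n),[]).append(np.array(np.nonzero(r['mask'])).mean(1)[::-1])
      if i==0: cv2.imwrite('pics/m%s.png'%n,r['mask']*255); print(n,r['score'],cv2.boundingRect(r['mask'].astype(np.uint8)))
M={k:np.median(v,axis=0) for k,v in A.items()}
for (t,n),m in M.items(): print(t,n,len(A[t,n]),m.round(1),at_z(P[n],m,Z.get(t,.168)).round(4))
for t in list(Z)+['sil']:
  if (t,'S') in M and (t,'T') in M: print(t,'tri',*tri(P['S'],M[t,'S'],P['T'],M[t,'T']))
E
python3 k.py
```

```text
21.375 [0.572  0.1324 0.1986] [ 0.56 -0.6   0.01] [ 0.14   0.081  1.518 -0.     1.534  1.256] 0.056134786110086404
S 0.73 (281, 229, 41, 44)
T 0.76 (341, 182, 32, 35)
knob_grip S 6 [301.  249.3] [ 0.6256 -0.0167  0.168 ]
bar_handle S 6 [363.6 218.4] [0.6236 0.1323 0.157 ]
bar_pivot S 6 [251.1 276. ] [ 0.6137 -0.1088  0.157 ]
bar_pivot T 6 [403.3 201. ] [ 0.6103 -0.1047  0.157 ]
pawl_tip S 5 [282.4 257.6] [ 0.5998 -0.0353  0.144 ]
sil S 6 [301.4 250.9] [ 0.6289 -0.0189  0.168 ]
sil T 6 [357.1 198.7] [ 0.6144 -0.009   0.168 ]
knob_grip T 5 [355.1 196.9] [ 0.6184 -0.0051  0.168 ]
bar_handle T 4 [289.7 197.3] [0.6237 0.129  0.157 ]
pawl_tip T 4 [368.4 207.4] [ 0.6014 -0.0332  0.144 ]
knob_grip tri [ 0.6190513  -0.00767446  0.15941954] 0.00519569649577304
bar_handle tri [0.6242032  0.12985276 0.1582294 ] 0.0023864259756374144
bar_pivot tri [ 0.61078231 -0.10591978  0.15332743] 0.001525064532357133
pawl_tip tri [ 0.60061441 -0.03426469  0.14412574] 0.002657996383243731
sil tri [ 0.61772498 -0.00954831  0.15568068] 0.000445460851315358[ WARN:0@22.161] global loadsave.cpp:1063 imwrite_ Unsupported depth image for selected encoder is fallbacked to CV_8U.
```

step_arm(
  deltas=[
    {"offset":[0,0,0],"roll":-0.175},
    {"offset":[0,0,0],"roll":-0.175},
    {"offset":[0,0,0],"roll":-0.175},
    {"offset":[0,0,0],"roll":-0.175},
    {"offset":[0,0,0],"roll":-0.175},
    {"offset":[0,0,0],"roll":-0.175},
    {"offset":[0,0,0],"roll":-0.175},
    {"offset":[0,0,0],"roll":-0.175},
    {"offset":[0,0,0],"roll":-0.175},
    {"offset":[0,0,0],"roll":-0.175},
    {"offset":[0,0,0],"roll":-0.175},
    {"offset":[0,0,0],"roll":-0.175},
  ],
)

```text
t: 26.48
tool_pos: [0.5691, 0.132, 0.1937]
orientation: [0.907, 3.008, 0.0]
force: [-0.6, 0.0, -0.1]
opening: 0.0931
```

step_arm(
  deltas=[
    {"offset":[0,0,0],"roll":-0.175},
    {"offset":[0,0,0],"roll":-0.175},
    {"offset":[0,0,0],"roll":-0.175},
    {"offset":[0,0,0],"roll":0},
  ],
)

```text
t: 26.98
tool_pos: [0.5691, 0.132, 0.1938]
orientation: [0.107, 3.14, 0.0]
force: [-0.2, 0.4, -0.0]
opening: 0.093
```

```bash
cat > g.py <<'E'
import sys
from h import *
s=robot.read_state(); m=R.from_rotvec(s['orientation']).as_matrix()
print(s['t'],s['tool_pos'].round(4),s['force'].round(2),s['wrist_torque'].round(3),s['q'].round(3),round(s['opening'],4),'x',m[:,0].round(3))
print('tool move cm',(m.T@(np.array([float(a) for a in sys.argv[1:4]])-s['tool_pos'])*100).round(2))
E
python3 g.py .6165 -.0072 .1986
```

```text
26.975 [0.5691 0.132  0.1938] [-0.15  0.36 -0.  ] [ 0.023 -0.163 -0.076] [ 0.14   0.084  1.523  0.     1.534 -1.363] 0.093 x [-0.998  0.068 -0.   ]
tool move cm [ -5.67 -13.57  -0.48]
```

step_arm(
  deltas=[
    {"offset":[-1.4,-3.4,0],"roll":0},
    {"offset":[-1.4,-3.4,0],"roll":0},
    {"offset":[-1.4,-3.4,0],"roll":0},
    {"offset":[-1.47,-3.37,0],"roll":0},
    {"offset":[0,0,0],"roll":0},
  ],
)

```text
t: 27.6
tool_pos: [0.617, -0.0096, 0.1935]
orientation: [-0.117, -3.139, 0.001]
force: [-0.7, -0.1, 1.4]
opening: 0.0931
```

```bash
python3 g.py .6165 -.0072 .1328; python3 - <<'E'
from h import *
S=cams.read_camera('scene');s=robot.read_state();x=s['tool_pos']
im=S['pixels'].copy()
for q,col in((x,(255,0,0)),(x+[0,0,.03],(0,255,0)),([.6165,-.0072,.184],(255,255,0))):
    cv2.circle(im,tuple(int(round(v)) for v in proj(S,q)),1,col,-1)
S['pixels']=im; save(S,'s8.png',(220,120,380,290),3.5)
E
```

```text
27.6 [ 0.617  -0.0096  0.1935] [-0.7  -0.05  1.36] [ 0.079 -0.118 -0.057] [-9.800e-02  1.730e-01  1.427e+00 -1.000e-03  1.542e+00 -1.595e+00] 0.0931 x [-0.997  0.074  0.   ]
tool move cm [0.07 0.24 6.07]
```

View pics/s8.png

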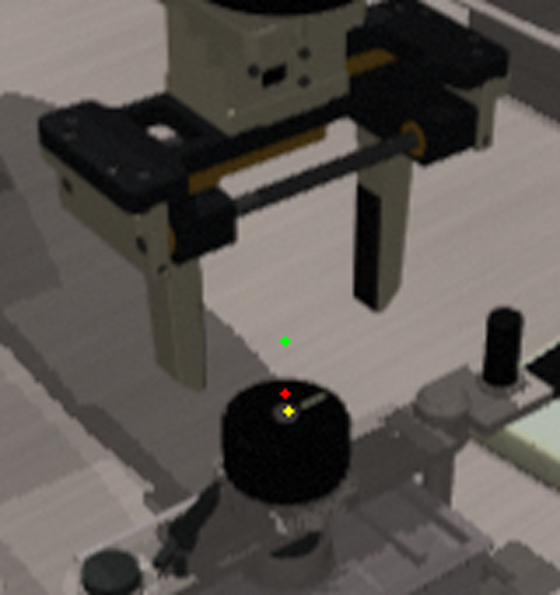

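Gripper and knob line up: the tip midpoint is at the green mark, which confirms the +30 mm offset, and the yellow mark sits on the knob's centre. That was my last picture. Descending.

step_arm(
  deltas=[
    {"offset":[0,0,2],"roll":0},
    {"offset":[0,0,1.5],"roll":0},
    {"offset":[0,0,1],"roll":0},
    {"offset":[0,0,1],"roll":0},
    {"offset":[0,0,0.6],"roll":0},
    {"offset":[0,0,0.3],"roll":0},
    {"offset":[0,0,0],"roll":0},
  ],
)

```text
t: 28.52
tool_pos: [0.6167, -0.0073, 0.1298]
orientation: [0.105, 3.14, -0.0]
force: [-0.1, -0.1, -0.1]
opening: 0.0929
```

```bash
python3 g.py .6165 -.0072 .129
```

```text
28.525 [ 0.6167 -0.0073  0.1298] [-0.15 -0.09 -0.13] [ 0.066 -0.071 -0.025] [-0.095  0.206  1.507 -0.     1.429 -1.599] 0.0929 x [-0.998  0.067 -0.   ]
tool move cm [0.02 0.   0.08]
```

step_arm(
  deltas=[
    {"offset":[0,0,0],"roll":0},
    {"offset":[0,0,0],"roll":0},
    {"offset":[0,0,0],"roll":0},
    {"offset":[0,0,0],"roll":0},
    {"offset":[0,0,0],"roll":0},
  ],
  fingers=5,
  grip_force=8,
)

```text
t: 29.15
tool_pos: [0.6166, -0.0083, 0.1298]
orientation: [0.106, 3.14, -0.002]
force: [-1.0, -4.9, -0.1]
opening: 0.0578
```

```bash
cat > f.py <<'E'
from h import *
F=[];W=[]
for i in range(6):
    cams.read_camera('top'); s=robot.read_state(); F.append(s['force']);W.append(s['wrist_torque'])
print(s['t'],s['tool_pos'].round(4),s['q'][5].round(3),round(s['opening'],4),'F',np.mean(F,0).round(2),'W',np.mean(W,0).round(3),np.std(W,0).round(3))
E
python3 f.py
```

```text
29.45 [ 0.6166 -0.0083  0.1299] -1.599 0.0579 F [-0.47 -4.94  0.74] W [-0.689 -0.099  0.023] [0.032 0.027 0.013]
```

step_arm(
  deltas=[
    {"offset":[-0.05,-0.1,0],"roll":0},
    {"offset":[0,0,0],"roll":0},
    {"offset":[0,0,0],"roll":0},
  ],
  grip_force=35,
)

```text
t: 29.82
tool_pos: [0.6166, -0.0083, 0.1298]
orientation: [-0.105, -3.139, 0.0]
force: [-4.0, -1.8, 3.7]
opening: 0.0573
```

```bash
python3 f.py
```

```text
30.125 [ 0.6166 -0.0083  0.1298] -1.6 0.057 F [-4.95 -2.07  3.63] W [-0.305  0.71  -0.013] [0.029 0.035 0.023]
```

```bash
cat > w.py <<'E'
from h import *
F=[];W=[];Y=[]
for i in range(3):
    s=robot.read_state(); F.append(s['force']);W.append(s['wrist_torque']); m=R.from_rotvec(s['orientation']).as_matrix(); Y.append(-np.degrees(np.arctan2(m[1,0],m[0,0])))
    if i<2: cams.read_camera('top')
print('t%.2f yaw %.2f ang %.2f Tz %.3f F %s op %.4f'%(s['t'],np.mean(Y),(np.mean(Y)+176.2)%360,np.mean(W,0)[2],np.mean(F,0).round(1),s['opening']),s['q'][5].round(3),s['tool_pos'].round(4))
E
python3 w.py
```

```text
t30.23 yaw -176.18 ang 0.02 Tz 0.007 F [-4.8 -1.8  3.2] op 0.0572 -1.6 [ 0.6166 -0.0083  0.1298]
```

step_arm(
  deltas=[
    {"offset":[0,0,0],"roll":0.1},
    {"offset":[0,0,0],"roll":0},
  ],
)

```text
t: 30.48
tool_pos: [0.6166, -0.0081, 0.1298]
orientation: [-0.262, -3.13, 0.0]
force: [-4.7, -1.4, 3.9]
opening: 0.0574
```

```bash
python3 w.py
```

```text
t30.57 yaw -170.46 ang 5.74 Tz -0.009 F [-5.2 -1.8  3.8] op 0.0576 -1.501 [ 0.6167 -0.0081  0.1298]
```

step_arm(
  deltas=[
    {"offset":[0,0,0],"roll":0.1},
    {"offset":[0,0,0],"roll":0},
  ],
)

```text
t: 30.82
tool_pos: [0.6167, -0.008, 0.1298]
orientation: [-0.417, -3.113, -0.0]
force: [-4.9, -0.0, 4.1]
opening: 0.058
```

```bash
python3 w.py
```

```text
t30.93 yaw -164.80 ang 11.40 Tz 0.002 F [-5.  -0.4  4.3] op 0.0574 -1.402 [ 0.6167 -0.008   0.1298]
```

step_arm(
  deltas=[
    {"offset":[0,0,0],"roll":0.1},
    {"offset":[0,0,0],"roll":0},
  ],
)

```text
t: 31.18
tool_pos: [0.6168, -0.0078, 0.1298]
orientation: [-0.57, -3.089, -0.001]
force: [-4.7, 0.6, 4.1]
opening: 0.0573
```

```bash
python3 w.py
```

```text
t31.27 yaw -159.15 ang 17.05 Tz -0.018 F [-5.4  0.5  4.4] op 0.0575 -1.304 [ 0.6168 -0.0078  0.1299]
```

step_arm(
  deltas=[
    {"offset":[0,0,0],"roll":0.1},
    {"offset":[0,0,0],"roll":0},
  ],
)

```text
t: 31.52
tool_pos: [0.6168, -0.0076, 0.1299]
orientation: [-0.723, -3.057, -0.001]
force: [-5.4, 1.3, 4.1]
opening: 0.0575
```

```bash
python3 w.py
```

```text
t31.62 yaw -153.44 ang 22.76 Tz -0.391 F [-5.5  1.8  4.5] op 0.0575 -1.204 [ 0.6168 -0.0076  0.1298]
```

```bash
python3 - <<'E'
from h import *
for i in range(3):
    cams.read_camera('top'); s=robot.read_state(); print(s['t'],s['wrist_torque'].round(3),s['force'].round(2),s['joint_torque'][3:].round(3))
E
```

```text
31.675 [ 0.169  0.798 -0.369] [-5.4   1.74  4.48] [-0.29  -1.874 -0.38 ]
31.725 [ 0.133  0.77  -0.409] [-5.25  1.31  4.77] [-0.29  -1.874 -0.39 ]
31.775 [ 0.119  0.834 -0.41 ] [-4.86  1.45  4.47] [-0.29  -1.874 -0.392]
```

Tz jumped to -0.39 N m near 22.8°, in the sense of the knob driving the tool forward. I'll test with a small further turn.

step_arm(
  deltas=[
    {"offset":[0,0,0],"roll":0.03},
    {"offset":[0,0,0],"roll":0},
  ],
)

```text
t: 32.02
tool_pos: [0.6169, -0.0076, 0.1298]
orientation: [-0.767, -3.046, -0.001]
force: [-4.7, 0.7, 4.8]
opening: 0.0574
```

```bash
python3 w.py
```

```text
t32.12 yaw -151.73 ang 24.47 Tz 0.004 F [-4.6  1.1  4.5] op 0.0574 -1.174 [ 0.6169 -0.0076  0.1298]
```

step_arm(
  deltas=[
    {"offset":[0,0,0],"roll":0.03},
    {"offset":[0,0,0],"roll":0},
  ],
)

```text
t: 32.38
tool_pos: [0.6169, -0.0076, 0.1298]
orientation: [-0.813, -3.034, -0.001]
force: [-5.1, 2.6, 4.3]
opening: 0.0573
```

```bash
python3 w.py
```

```text
t32.48 yaw -150.01 ang 26.19 Tz -0.008 F [-4.9  2.   4.4] op 0.0574 -1.144 [ 0.6169 -0.0076  0.1298]
```

```bash
sed -i "s/s\['q'\]\[5\].round(3)/'j6 %.3f'%s['joint_torque'][5]/" w.py; python3 w.py
```

```text
t32.58 yaw -150.02 ang 26.18 Tz -0.006 F [-5.1  2.2  4.5] op 0.0575 j6 -0.010 [ 0.6169 -0.0076  0.1299]
```

step_arm(
  deltas=[
    {"offset":[0,0,0],"roll":0.15},
    {"offset":[0,0,0],"roll":0},
  ],
)

```text
t: 32.83
tool_pos: [0.617, -0.0074, 0.1298]
orientation: [-1.038, -2.965, -0.001]
force: [-3.4, 2.9, 4.3]
opening: 0.0576
```

```bash
python3 w.py
```

```text
t32.92 yaw -141.51 ang 34.69 Tz -0.014 F [-4.1  3.1  4.4] op 0.0577 j6 0.103 [ 0.617  -0.0074  0.1298]
```

step_arm(
  deltas=[
    {"offset":[0,0,0],"roll":0.13},
    {"offset":[0,0,0],"roll":0},
  ],
)

```text
t: 33.17
tool_pos: [0.6172, -0.0072, 0.1299]
orientation: [-1.227, -2.892, -0.002]
force: [-3.7, 4.7, 3.9]
opening: 0.0572
```

```bash
python3 w.py
```

```text
t33.27 yaw -134.09 ang 42.11 Tz 0.015 F [-3.4  4.   3.4] op 0.0575 j6 0.073 [ 0.6172 -0.0072  0.1299]
```

step_arm(
  deltas=[
    {"offset":[0,0,0],"roll":0.05},
    {"offset":[0,0,0],"roll":0},
  ],
)

```text
t: 33.52
tool_pos: [0.6172, -0.0072, 0.1298]
orientation: [-1.297, -2.861, -0.002]
force: [-2.9, 4.8, 3.9]
opening: 0.0578
```

```bash
python3 w.py
```

```text
t33.62 yaw -131.25 ang 44.95 Tz -0.079 F [-2.8  4.1  3.4] op 0.0576 j6 -0.027 [ 0.6172 -0.0072  0.1298]
```

step_arm(
  deltas=[
    {"offset":[0,0,0],"roll":0.05},
    {"offset":[0,0,0],"roll":0},
  ],
)

```text
t: 33.88
tool_pos: [0.6173, -0.0072, 0.1299]
orientation: [-1.368, -2.828, -0.002]
force: [-2.1, 5.3, 3.6]
opening: 0.0574
```

```bash
python3 w.py
```

```text
t33.98 yaw -128.39 ang 47.81 Tz 0.006 F [-2.3  5.1  3.6] op 0.0573 j6 0.012 [ 0.6173 -0.0071  0.1298]
```

Clicks land at about 22.5° and 45° on my scale, with no load yet. I'll trim the lateral force and go on.

step_arm(
  deltas=[
    {"offset":[0.02,0.05,0],"roll":0.14},
    {"offset":[0,0,0],"roll":0.14},
    {"offset":[0,0,0],"roll":0},
  ],
)

```text
t: 34.35
tool_pos: [0.6177, -0.0069, 0.1298]
orientation: [1.75, 2.609, 0.002]
force: [-0.5, 4.7, 2.4]
opening: 0.0573
```

```bash
python3 w.py
```

```text
t34.45 yaw -112.36 ang 63.84 Tz 0.035 F [-0.8  5.1  2.6] op 0.0573 j6 -0.000 [ 0.6177 -0.0069  0.1299]
```

step_arm(
  deltas=[
    {"offset":[0,0,0],"roll":0.1},
    {"offset":[0,0,0],"roll":0},
  ],
)

```text
t: 34.7
tool_pos: [0.6178, -0.0069, 0.1299]
orientation: [1.878, 2.518, 0.003]
force: [-0.6, 5.4, 1.6]
opening: 0.0575
```

```bash
python3 w.py
```

```text
t34.80 yaw -106.61 ang 69.59 Tz -0.007 F [0. 6. 2.] op 0.0574 j6 0.047 [ 0.6178 -0.0069  0.1299]
```

step_arm(
  deltas=[
    {"offset":[0,0,0],"roll":0.15},
    {"offset":[0,0,0],"roll":0.14},
    {"offset":[0,0,0],"roll":0},
  ],
)

```text
t: 35.17
tool_pos: [0.6183, -0.0068, 0.1299]
orientation: [2.223, 2.219, 0.004]
force: [2.3, 5.7, 0.5]
opening: 0.0575
```

```bash
python3 w.py
```

```text
t35.27 yaw -89.98 ang 86.22 Tz -0.037 F [3.1 6.3 0.9] op 0.0573 j6 0.085 [ 0.6183 -0.0068  0.1299]
```

Lateral force has turned towards opening, with Fx at +3 N. I'll correct before any load builds, biasing the knob firmly towards the stud.

step_arm(
  deltas=[
    {"offset":[0.06,0.06,0],"roll":0},
    {"offset":[0,0.06,0],"roll":0},
    {"offset":[0,0,0],"roll":0},
  ],
)

```text
t: 35.65
tool_pos: [0.6183, -0.0068, 0.1298]
orientation: [-2.225, -2.217, -0.0]
force: [-2.5, 4.3, 4.6]
opening: 0.0571
```

```bash
python3 w.py
```

```text
t35.75 yaw -89.81 ang 86.39 Tz 0.033 F [-3.2  4.8  4.2] op 0.0571 j6 0.040 [ 0.6183 -0.0068  0.1299]
```

step_arm(
  deltas=[
    {"offset":[0.05,0.05,0],"roll":0.1},
    {"offset":[0,0,0],"roll":0},
  ],
)

```text
t: 36.0
tool_pos: [0.6185, -0.0068, 0.1298]
orientation: [-2.335, -2.101, 0.001]
force: [-6.1, 2.4, 4.7]
opening: 0.0577
```

```bash
python3 w.py
```

```text
t36.10 yaw -84.03 ang 92.17 Tz -0.020 F [-5.1  2.7  4.7] op 0.0573 j6 0.039 [ 0.6185 -0.0068  0.1298]
```

step_arm(
  deltas=[
    {"offset":[0,0,0],"roll":0.15},
    {"offset":[0,0,0],"roll":0.14},
    {"offset":[0,0,0],"roll":0},
  ],
)

```text
t: 36.48
tool_pos: [0.619, -0.007, 0.1298]
orientation: [2.613, 1.744, -0.0]
force: [-2.6, 2.7, 4.4]
opening: 0.0575
```

```bash
python3 w.py
```

```text
t36.58 yaw -67.52 ang 108.68 Tz 0.034 F [-2.2  2.2  3.8] op 0.0575 j6 0.169 [ 0.6189 -0.0069  0.1298]
```

step_arm(
  deltas=[
    {"offset":[0.02,0.05,0],"roll":0.1},
    {"offset":[0,0,0],"roll":0},
  ],
)

```text
t: 36.83
tool_pos: [0.6191, -0.007, 0.1298]
orientation: [-2.697, -1.611, 0.002]
force: [-5.9, 1.1, 4.7]
opening: 0.0571
```

```bash
python3 w.py
```

```text
t36.92 yaw -61.75 ang 114.45 Tz 0.006 F [-5.1  1.8  4.8] op 0.0576 j6 0.074 [ 0.6191 -0.007   0.1298]
```

step_arm(
  deltas=[
    {"offset":[0,0,0],"roll":0.18},
    {"offset":[0,0,0],"roll":0},
  ],
)

```text
t: 37.17
tool_pos: [0.6194, -0.0072, 0.1298]
orientation: [2.83, 1.364, -0.001]
force: [-3.7, 0.4, 4.8]
opening: 0.0577
```

```bash
python3 w.py
```

```text
t37.27 yaw -51.54 ang 124.66 Tz 0.100 F [-3.7  0.1  4.6] op 0.0573 j6 0.212 [ 0.6194 -0.0071  0.1298]
```

step_arm(
  deltas=[
    {"offset":[0,0,0],"roll":0.1},
    {"offset":[0,0,0],"roll":0},
  ],
)

```text
t: 37.52
tool_pos: [0.6195, -0.0072, 0.1298]
orientation: [2.894, 1.221, -0.001]
force: [-2.9, -2.9, 4.7]
opening: 0.0573
```

```bash
python3 w.py
```

```text
t37.62 yaw -45.80 ang 130.40 Tz 0.182 F [-3.3 -2.1  4.9] op 0.0577 j6 0.232 [ 0.6195 -0.0072  0.1298]
```

Load has begun between ang 115 and 125°, after click 5 at 112.5°, whose seat read 0.006 N m. Click 6 (135°) is therefore loaded click one, and click 8 (180°) is the target.

step_arm(
  deltas=[
    {"offset":[0.01,0.05,0],"roll":0.12},
    {"offset":[0,0,0],"roll":0},
  ],
)

```text
t: 37.88
tool_pos: [0.6196, -0.0074, 0.1298]
orientation: [2.962, 1.045, -0.001]
force: [-5.4, -1.2, 7.3]
opening: 0.0574
```

```bash
python3 w.py
```

```text
t37.98 yaw -38.92 ang 137.28 Tz 0.179 F [-5.3 -1.3  6.7] op 0.0577 j6 0.257 [ 0.6197 -0.0074  0.1299]
```

step_arm(
  deltas=[
    {"offset":[0,0,0],"roll":0.17},
    {"offset":[0,0,0],"roll":0},
  ],
)

```text
t: 38.22
tool_pos: [0.6198, -0.0076, 0.1299]
orientation: [3.04, 0.788, -0.001]
force: [-4.2, -2.0, 5.7]
opening: 0.0575
```

```bash
python3 w.py
```

```text
t38.33 yaw -29.16 ang 147.04 Tz 0.255 F [-4.2 -2.1  5.8] op 0.0574 j6 0.344 [ 0.6198 -0.0076  0.1299]
```

step_arm(
  deltas=[
    {"offset":[0,0,0],"roll":0.1},
    {"offset":[0,0,0],"roll":0},
  ],
)

```text
t: 38.58
tool_pos: [0.6199, -0.0077, 0.1299]
orientation: [3.075, 0.637, -0.001]
force: [-4.3, -3.4, 6.4]
opening: 0.0572
```

```bash
python3 w.py
```

```text
t38.67 yaw -23.45 ang 152.75 Tz 0.308 F [-4.  -3.4  5.4] op 0.0573 j6 0.327 [ 0.6199 -0.0078  0.1299]
```

step_arm(
  deltas=[
    {"offset":[0,0.03,0],"roll":0.12},
    {"offset":[0,0,0],"roll":0},
  ],
)

```text
t: 38.92
tool_pos: [0.6199, -0.008, 0.1299]
orientation: [3.108, 0.451, -0.001]
force: [-5.9, -1.9, 5.0]
opening: 0.0574
```

```bash
python3 w.py
```

```text
t39.02 yaw -16.57 ang 159.63 Tz 0.304 F [-4.7 -2.2  5.2] op 0.0574 j6 0.346 [ 0.62   -0.008   0.1299]
```

step_arm(
  deltas=[
    {"offset":[0,0,0],"roll":0.17},
    {"offset":[0,0,0],"roll":0},
  ],
)

```text
t: 39.28
tool_pos: [0.62, -0.0083, 0.1298]
orientation: [3.135, 0.184, -0.0]
force: [-3.5, -3.6, 5.7]
opening: 0.0575
```

```bash
python3 w.py
```

```text
t39.38 yaw -6.80 ang 169.40 Tz 0.305 F [-3.6 -3.7  5.4] op 0.0576 j6 0.433 [ 0.62   -0.0083  0.1299]
```

step_arm(
  deltas=[
    {"offset":[0,0,0],"roll":0.12},
    {"offset":[0,0,0],"roll":0},
  ],
)

```text
t: 39.62
tool_pos: [0.62, -0.0085, 0.1299]
orientation: [3.14, -0.003, -0.0]
force: [-3.9, -5.3, 5.3]
opening: 0.0577
```

```bash
python3 w.py
```

```text
t39.73 yaw 0.06 ang 176.26 Tz 0.379 F [-4.2 -4.7  5.4] op 0.0575 j6 0.432 [ 0.62   -0.0085  0.1299]
```

step_arm(
  deltas=[
    {"offset":[0.02,-0.02,0],"roll":0.08},
    {"offset":[0,0,0],"roll":0.06},
    {"offset":[0,0,0],"roll":0},
  ],
)

```text
t: 40.1
tool_pos: [0.62, -0.0087, 0.1299]
orientation: [3.132, -0.222, -0.001]
force: [-4.5, -6.3, 5.9]
opening: 0.0573
```

```bash
python3 w.py
```

```text
t40.20 yaw 8.07 ang 184.27 Tz 0.384 F [-5.1 -6.1  5.8] op 0.0574 j6 0.416 [ 0.62   -0.0087  0.1299]
```

step_arm(
  deltas=[
    {"offset":[0,0,0],"roll":-0.035},
    {"offset":[0,0,0],"roll":0},
  ],
)

```text
t: 40.45
tool_pos: [0.62, -0.0086, 0.1299]
orientation: [3.135, -0.164, -0.001]
force: [-5.7, -6.0, 5.6]
opening: 0.0577
```

```bash
python3 w.py
```

```text
t40.55 yaw 6.02 ang 182.22 Tz 0.437 F [-5.5 -5.9  5.7] op 0.0575 j6 0.418 [ 0.62   -0.0086  0.1299]
```

step_arm(
  deltas=[
    {"offset":[0,0,0],"roll":-0.03},
    {"offset":[0,0,0],"roll":0},
  ],
)

```text
t: 40.8
tool_pos: [0.62, -0.0086, 0.1299]
orientation: [3.137, -0.118, -0.001]
force: [-4.9, -6.8, 6.0]
opening: 0.0572
```

```bash
python3 w.py
```

```text
t40.90 yaw 4.31 ang 180.51 Tz 0.431 F [-5.  -6.4  5.4] op 0.0578 j6 0.404 [ 0.62   -0.0086  0.1299]
```

step_arm(
  deltas=[
    {"offset":[0,0,0],"roll":-0.03},
    {"offset":[0,0,0],"roll":0},
  ],
)

```text
t: 41.15
tool_pos: [0.62, -0.0085, 0.1299]
orientation: [3.139, -0.071, -0.001]
force: [-5.5, -6.0, 5.3]
opening: 0.0576
```

```bash
python3 w.py
```

```text
t41.25 yaw 2.59 ang 178.79 Tz 0.392 F [-5.3 -5.6  5.6] op 0.0574 j6 0.393 [ 0.62   -0.0085  0.1299]
```

step_arm(
  deltas=[
    {"offset":[0,0,0],"roll":-0.03},
    {"offset":[0,0,0],"roll":0},
  ],
)

```text
t: 41.5
tool_pos: [0.62, -0.0084, 0.1299]
orientation: [3.14, -0.024, -0.001]
force: [-4.6, -4.9, 4.7]
opening: 0.0576
```

```bash
python3 w.py
```

```text
t41.60 yaw 0.88 ang 177.08 Tz 0.176 F [-5.5 -5.3  5.3] op 0.0572 j6 0.137 [ 0.62   -0.0084  0.1299]
```

Backing off, the holding torque collapses at about 177°, so the pawl has caught tooth 8, the third loaded click. I'll relax the last torque and release.

step_arm(
  deltas=[
    {"offset":[0,0,0],"roll":-0.015},
    {"offset":[0,0,0],"roll":0},
  ],
)

```text
t: 41.85
tool_pos: [0.62, -0.0083, 0.1299]
orientation: [3.14, -0.001, -0.001]
force: [-5.4, -3.5, 6.2]
opening: 0.0574
```

```bash
python3 w.py
```

```text
t41.95 yaw 0.05 ang 176.25 Tz -0.193 F [-5.3 -3.7  6.4] op 0.0569 j6 -0.201 [ 0.62   -0.0083  0.1299]
```

The pawl holds, shown by the reversed torque. Opening and retreating upward.

step_arm(
  deltas=[
    {"offset":[0,0,0],"roll":0.007},
    {"offset":[0,0,0],"roll":0},
  ],
  grip_force=5,
)

```text
t: 42.2
tool_pos: [0.6204, -0.0084, 0.1298]
orientation: [3.14, -0.012, 0.001]
force: [-3.2, -4.1, 3.8]
opening: 0.0579
```

step_arm(
  deltas=[
    {"offset":[0,0,0],"roll":0},
    {"offset":[0,0,0],"roll":0},
    {"offset":[0,0,0],"roll":0},
    {"offset":[0,0,0],"roll":0},
    {"offset":[0,0,-2],"roll":0},
    {"offset":[0,0,-3],"roll":0},
    {"offset":[0,0,-4],"roll":0},
    {"offset":[-3,0,-2],"roll":0},
    {"offset":[-4,0,0],"roll":0},
    {"offset":[-4,0,0],"roll":0},
    {"offset":[-4,0,0],"roll":0},
    {"offset":[0,0,0],"roll":0},
  ],
  fingers=9.3,
)

```text
t: 43.7
tool_pos: [0.4691, -0.0051, 0.2417]
orientation: [3.141, -0.019, 0.004]
force: [-0.3, 0.8, 0.3]
opening: 0.093
```

```bash
python3 - <<'E'
from h import *
s=robot.read_state(); print(s['t'],s['tool_pos'],s['force'].round(1),s['opening'])
T=cams.read_camera('top');S=cams.read_camera('scene')
for t in('bar_handle','bar_pivot','pawl_tip'):
  for n,p in(('S',S),('T',T)):
    for r in cams.pinpoint(p,t)[:1]: print(t,n,np.round(r['xy'],1),r['score'],at_z(p,r['xy'],.144 if t[0]=='p' else .157).round(4))
for t in('patty_ring','tamper','portion_scale'):
    for r in cams.pinpoint(T,t)[:1]: print(t,np.round(r['xy'],1))
# white line angle on the knob top, scene picture
c=proj(S,[.6165,-.0075,.184]); im=S['pixels'].astype(int).sum(2)
ys,xs=np.mgrid[:480,:640]; sel=(np.hypot(xs-c[0],(ys-c[1])*1.4)<17)&(np.hypot(xs-c[0],(ys-c[1])*1.4)>4)&(im>250)
for x,y in zip(xs[sel],ys[sel]): w=at_z(S,(x,y),.184)-at_z(S,c,.184); print(x,y,im[y,x],np.degrees(np.arctan2(w[1],w[0])).round(0),np.hypot(*w[:2]).round(4))
E
```

```text
43.7 [ 0.46905741 -0.00512069  0.24165999] [-0.3  0.8  0.3] 0.09300967235556788
bar_handle S [361.9 216.7] 0.79 [0.618  0.1338 0.157 ]
bar_handle T [288.8 197.4] 0.68 [0.6235 0.1309 0.157 ]
bar_pivot S [249.8 274.4] 0.97 [ 0.6095 -0.1082  0.157 ]
pawl_tip S [281.7 258.6] 0.67 [ 0.601  -0.0378  0.144 ]
tamper [446.5 206.4]
portion_scale [226.4 215.1]
297 225 274 153.0 0.032
298 225 419 150.0 0.0316
299 225 414 147.0 0.0314
300 225 408 144.0 0.0312
301 225 417 141.0 0.0311
302 225 411 138.0 0.031
303 225 409 135.0 0.0311
304 225 404 132.0 0.0313
305 225 403 129.0 0.0315
306 225 406 126.0 0.0319
297 226 262 155.0 0.0293
298 226 341 151.0 0.0289
299 226 351 148.0 0.0286
300 226 409 145.0 0.0284
301 226 405 141.0 0.0283
302 226 406 138.0 0.0283
303 226 401 135.0 0.0284
304 226 405 131.0 0.0286
305 226 411 128.0 0.0288
306 226 411 125.0 0.0292
307 226 419 122.0 0.0296
308 226 414 119.0 0.0302
309 226 410 116.0 0.0308
299 227 251 149.0 0.0259
300 227 322 145.0 0.0257
301 227 352 142.0 0.0256
302 227 352 138.0 0.0256
303 227 364 134.0 0.0257
304 227 412 131.0 0.0259
305 227 409 127.0 0.0261

[... 585 characters left out ...]
0 0.0243
313 230 362 92.0 0.0255
314 230 406 90.0 0.0267
315 230 403 88.0 0.028
287 231 316 -162.0 0.0282
314 231 305 85.0 0.025
315 231 360 83.0 0.0264
316 231 403 81.0 0.0278
286 232 403 -156.0 0.0283
287 232 304 -158.0 0.0269
316 232 333 76.0 0.0264
317 232 402 75.0 0.0278
286 233 284 -151.0 0.0272
317 233 363 70.0 0.0267
318 234 338 64.0 0.0274
298 238 263 -99.0 0.0069
299 239 307 -76.0 0.0075
296 240 374 -87.0 0.0126
294 241 349 -88.0 0.0167
295 241 391 -84.0 0.0155
296 241 380 -80.0 0.0145
292 242 347 -89.0 0.0207
293 242 392 -86.0 0.0196
294 242 389 -82.0 0.0185
295 242 341 -78.0 0.0175
291 243 365 -87.0 0.0236
292 243 428 -84.0 0.0225
293 243 345 -81.0 0.0214
291 244 295 -83.0 0.0254
```

```bash
python3 - <<'E'
from h import *
A={'S':[],'T':[]}
for i in range(5):
  for n,c in(('S','scene'),('T','top')):
    p=cams.read_camera(c); A[n]+=[at_z(p,r['xy'],.157)[:2] for r in cams.pinpoint(p,'bar_handle')[:1] if r['score']>.5]
    if i==0: print(n,[(t,[at_z(p,r['xy'],0)[:2].round(3) for r in cams.pinpoint(p,t)[:1]]) for t in('patty_ring','tamper','portion_scale')])
for n in A: print(n,np.median(A[n],axis=0).round(4))
print(robot.read_state()['t']); robot.close_job()
E
```

```text
S [('patty_ring', [array([ 0.47 , -0.141])]), ('tamper', [array([ 0.639, -0.241])]), ('portion_scale', [array([0.63 , 0.282])])]
T [('patty_ring', []), ('tamper', [array([ 0.627, -0.238])]), ('portion_scale', [])]
S [0.6208 0.1324]
T [0.6227 0.1299]
45.55
the job is handed in; nothing more can be done
```

The ham mould is on pressure and the job is handed in at 45.6 s. The bar is home on its stud, and the knob is wound to the third click under load with the pawl holding.

- **Bar:** I pushed it in by the handle. At home it stopped moving while the force rose to about 12 N along the push (about 14 N in all), well under the 40 N limit. A light bias towards the stud kept it closed while winding, apart from one brief swing to about 3 N the other way. That came before the springs took load, and I corrected it; the bar showed no movement.
- **Knob:** Clicks one to five ran light, and the seat of click five read about zero torque. The springs took the load during click six, so I stopped on click eight, the third under load. Turning back a little before letting go, the torque fell away about 3° behind the click and then reversed, so the pawl held that tooth. The white line afterwards stood about 176° round from its start, which matches eight clicks.
- **Last checks:** The handle measured within about 3 mm of its home position in both cameras. The tamper, the scale and the ring were where they started, within the noise of the cameras. The ring, and on the last look the scale, were found only in the scene view.
- **What disagreed:** The fingertips sit about 30 mm higher than the reported tool position. Because of this my first pass at the handle went over it without touching; I then allowed for the offset.
- **Least certain point:** Deciding that click six was the first loaded one rests on noisy torque readings of about ±0.02 N m. The held torque, 0.38 to 0.43 N m, is at the high end for a third loaded click.

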